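Clamp a stuck-cap bottle in the bench bottle clamp

ROBOT

A 6-joint arm with a two-finger parallel gripper is mounted at the origin on a cart in front of the work surface, level with it; the furniture and walls round the work are solid. World frame = base frame: x ahead of the robot, y to its left, z up, the work surface at z = 0. Lengths are in mm, angles in degrees, forces in N, time in s.
With the tool pointing down it reaches from about 250 to 775 mm from the base axis. Payload 4 kg.
Tool frame: the origin (TCP) lies at the very end of the fingers, on their centre line; the grasp point (between the pads) lies grasp_offset behind it (grasp_offset is the distance from the TCP to the grasp point, in mm); z points along the fingers, y is the direction in which the jaws open and shut (so a half turn about z gives the same grasp; the last joint's range is limited). The gripper opens to 94 mm and grips with 3 to 60 N. Pads are 16 mm wide; open, the fingers measure 119 mm over their backs; the gripper's body (75 mm by 177 mm) begins 78 mm behind the grasp point.
Start: joints at [71.213, 4.996, 78.535, -0, 96.463, -5.907], TCP at [122.611, 536.18, 180.706] pointing down, gripper open.
Joint ranges: [-177.83, 177.83], [-43.37, 116.18], [15.69, 146.23], [-61.86, 241.86], [9.47, 152.12], [-147.06, 147.06]. Speed limits (degrees/s): [159.86, 159.86, 180, 180, 180, 180].

INTERFACE

Orientations are given as a 3x3 rotation matrix whose columns are the frame's x, y, z axes.
In Python, from workcell import sense, snapshot, hand_in, grasp_offset gives the robot as it stands.
- The arm moves only by the tool servo_tool, never from a script. Its argument "deltas" is one flat list of numbers, 4 for each row, row after row: the shift along the world's x, y, z in cm, then the turn about the world's z in rad. A call has 1 to 10 rows; each row is the pose to reach, as a shift and turn from the pose measured when the call began; what a row does not reach only later rows make up. A row lasts 1/12 s, in which the tool goes at most 41.7 mm and 7.16 degrees, less where a joint would pass 70% of its speed; a pose out of reach is approached as far as the arm can. A call with a gripper value outside its range is refused whole. "fingers" is the opening, from 0 (shut) to 1 (fully open), set as the call begins (left out, the last holds). The fingers move at their own pace and stop on an object; "squeeze" is the grip in N (left out, the last holds). Time passes only in rows, so rows that repeat a pose let the fingers close. It gives the time, the measured TCP pose, the force and the opening at its end, in the units of the state.
- sense(): the state, without advancing time (a new reading comes with each control period).
- snapshot(name): name is "scene" or "top" or "wrist"; returns a dict with "img" (480x640x3 uint8, blue, green, red), "depth" (480x640 float32, mm along the optical axis (not along the pixel's ray), 0 where there is no reading), "intrinsics" (3x3 intrinsics, pixels), "R" (3x3) and "t" (3): a world point X has camera coordinates R X + t. Camera axes: x right, y down, z forward; pixel columns grow to the right and rows downward; lengths in mm; the calibration is good to about 2 mm. A picture is of the moment at which its call begins.
- hand_in(): hands the job in, once; it reports no verdict.
The state is a dict: "t": time; "joints": joint angles; "dq": joint speeds; "tau": joint torques, N m; "tcp_pos": TCP position; "ee_rot": TCP orientation; "force": force on the tool from outside, world axes, zero at the start; "wrist_torque": the same for the moment, N m; "grip_width": finger opening in mm.
Only numpy, scipy, OpenCV 4.12 (cv2) and the standard library are available. Lean on these libraries where they do the work, as an engineer would, in place of code of your own. Each camera call takes 0.05 s, during which the arm holds its last target.

TASK

The cap of the amber bottle with the black cap is stuck. Stand that bottle upright on the bed of the blue bottle clamp between its jaws, let go of it, and wind the crank clockwise until the moving jaw has pushed the bottle firmly into the V jaw and its sprung face is pressed in about half-way, so that the yellow halves of its guide pins have just gone in; then let go. Leave the other bottle and the red-lidded pot where they stand.

Things in the scene. Friction and masses are not known exactly. Their poses are not given: they have to be found in the camera images.
- bottle_center (a point): amber bottle with BLACK screw cap, to be clamped: 58 mm diameter body, 118 mm tall with cap (cap 31 mm diameter, from 100 mm up), 0.24 kg or so. The point is on its axis, 59 mm above its underside; z is up along its axis. The straight body, from 10 to about 70 mm above the underside, is the place to grip.
- blue_bottle_center (a point): larger amber bottle with BLUE cap, a bystander: 68 mm diameter, 142 mm tall. The point is on its axis half-way up, 71 mm above its underside. Leave it alone.
- red_pot_center (a point): white sample pot with red lid, a bystander: 48 mm diameter, 60 mm tall. The point is on its axis half-way up, 30 mm above its underside. Leave it alone.
- seat (a point): point on the bed of the blue clamp (upper side, 12 mm above the bench) on which the middle of the bottle's underside lies when the bottle rests in the V jaw. x runs level along the clamp from V jaw to crank, y across, z up. The clamp is fixed to the bench. Stood down at x = 10 mm, y = 0, the bottle clears both jaws; the closing jaw then pushes it along the bed into the V.
- v_jaw (a point): middle of the top of the fixed V jaw, blue block with black rubber V (120 degrees, open towards the seat's +x); 40 mm along the seat's -x and 42 mm above the bed. The jaw is 64 mm wide across the clamp and spans x = -60 to -19 mm of the seat frame. The bottle's sides (seat's y) are open for fingers.
- jaw_face (a point): centre of the moving jaw's rubber face, which looks along the seat's -x at the bottle: 60 mm wide, top 41 mm above the bed, centre 22 mm above it. As found it lies 60 to 74 mm along the seat's +x. Its carriage is 44 mm tall above the bed, and behind it the gear housing stands at x = 150 to 204 mm, 64 mm above the bed.
- crank_axis (a point): point on the crank's upright axis, level with the middle of the crank knob, above the gear housing; 177 mm along the seat's +x, and 103 mm above the bed. The knob's centre moves round it on a level circle of 55 mm radius. This frame turns with the crank: its x points from the axis to the knob.
- knob_center (a point): centre of the black upright knob of the crank: a cylinder of 24 mm diameter, 46 mm tall (23 mm above and below the point), free to spin on its own pin, so that a gripper holding it needs no turning of the wrist. The flat crank arm is just below it (2 mm).
- clamp_crank (a joint): crank angle, rad; grows as the crank is wound clockwise seen from above, which closes the jaw by 7 mm per rad. Found between 0 and 2; range 0 to 8.9. Needs about 4 N at the knob to turn freely and about 7 N when the face is pressed in; it stays where it is left. The bottle is gripped from about 6.4 on; the face is half pressed in at about 7.7.
- clamp_jaw (a joint): travel of the moving jaw's carriage towards the V jaw, m (0 = fully open, 0.062 = end of travel); always 0.007 x crank angle.
- clamp_face (a joint): how far the sprung rubber face of the moving jaw is pressed back towards its carriage, m: 0 = free, 0.018 = the whole gap; spring 2 N per mm. Two guide pins show in the gap, the half next to the carriage yellow, the half next to the face steel; at 0.009 the yellow has just gone in.
Mind the look-alikes: they are no part of the job. What is shaped like the part that bears bottle_center but purple is not meant.

How it is judged:
By the outcome, as a careful person would: the job done as asked, in the order asked, and still so for the second after the job is handed in, with the robot touching nothing.
It also fails if it takes over 61 s, if anything falls off the work surface, if the arm or the gripper's body presses on something with over 40 N, if the wrist force passes 120 N, or if a joint passes its speed limit or range.

## Working session

There is one attempt and no reset: what is moved stays moved. The work goes in short steps, Python scripts to look and compute and a tool call to move; the robot and the scene stay as the last step left them, time stands still between calls to the robot, and variables do not carry over. Pictures are saved under pics/ and viewed, and the job is handed in when it is done.

Besides the shell and the picture viewer there is one more tool, called after ">>>" as name(argument=value, ...) on one line, values as JSON. servo_tool: Moves the arm, as the interface text tells. Its arguments: {"type":"object","properties":{"deltas":{"type":"array","items":{"type":"number"}},"fingers":{"type":"number"},"squeeze":{"type":"number"}},"required":["deltas"]}

```bash
mkdir -p pics; python3 - <<'E'
from workcell import sense, snapshot, grasp_offset
import cv2,numpy as np
print(grasp_offset, sense())
for n in("scene","top","wrist"):
    s=snapshot(n); cv2.imwrite(f"pics/{n}0.png",s["img"]); np.savez(f"pics/{n}0.npz",**s)
    print(n,s["intrinsics"].tolist(),s["R"].round(3).tolist(),s["t"].round(1))
E
```

```text
18.8 {'t': 0.0, 'joints': array([ 7.12129109e+01,  5.03843644e+00,  7.86235136e+01, -7.55045915e-04,
        9.64634977e+01, -5.90578810e+00]), 'dq': array([-0.03923779, -0.12049225, -0.00497895,  0.06847548,  0.02231994,
       -0.02131999]), 'tau': array([-1.99434248e-04, -3.40182889e+01, -3.02428830e+01,  7.16803595e-02,
        3.30797606e-02, -1.46070120e-04]), 'tcp_pos': array([122.41307175, 535.58436426, 179.52156651]), 'ee_rot': array([[-9.74833601e-01,  2.22932659e-01, -6.92729182e-04],
       [ 2.22933634e-01,  9.74831411e-01, -2.07704147e-03],
       [ 2.12253788e-04, -2.17920245e-03, -9.99997603e-01]]), 'force': array([-0.25445585,  0.33110385,  0.30379036]), 'wrist_torque': array([ 0.03221341, -0.01525247,  0.00866385]), 'grip_width': 93.92743688543393}
scene [[454.17981279181765, 0.0, 321.36291497353807], [0.0, 454.17981279181765, 244.05018497956797], [0.0, 0.0, 1.0]] [[-0.891, -0.453, -0.003], [-0.352, 0.696, -0.626], [0.286, -0.556, -0.78]] [483.5 261.8 783.8]
top [[436.18441085647333, 0.0, 317.0665421766277], [0.0, 436.18441085647333, 235.15534764656877], [0.0, 0.0, 1.0]] [[-0.028, -1.0, -0.001], [-0.991, 0.028, -0.132], [0.132, -0.002, -0.991]] [   1.7  548.6 1178.3]
wrist [[362.0930434019524, 0.0, 320.04925344018164], [0.0, 362.0930434019524, 237.96256586728612], [0.0, 0.0, 1.0]] [[0.223, 0.975, -0.001], [0.935, -0.214, 0.282], [0.275, -0.064, -0.959]] [-550.2  -29.3  391.7]
```

View pics/scene0.png

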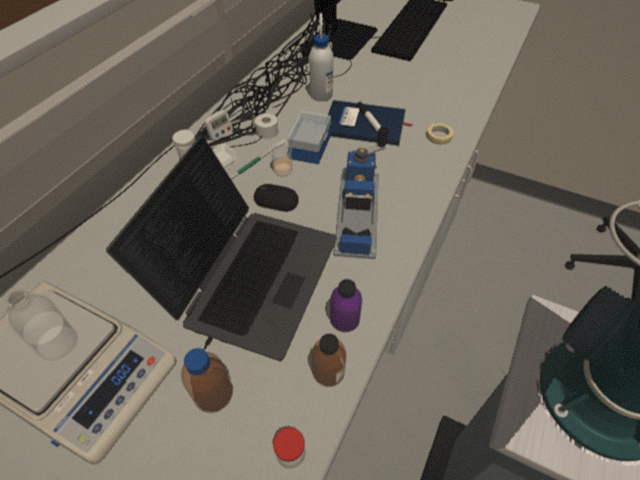

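View pics/top0.png

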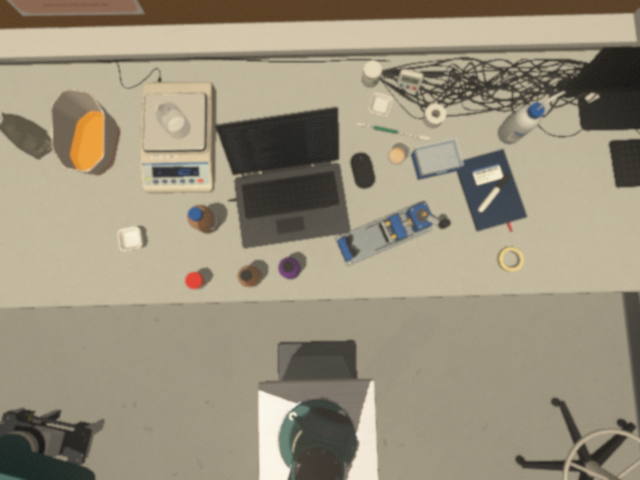

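The scene has these candidates for the bottle: amber with black cap at scene (329,360) / top (249,275), purple look-alike at scene (346,306) / top (289,267), and larger amber with blue cap at scene (207,380) / top (201,217). The red-lidded pot is at top (195,280). I choose the amber one with the black cap and check it in a close crop. The clamp is at top (340–435, 205–260), with its knob at (445,221).

```bash
cat > h.py <<'E'
import numpy as np,cv2
def proj(s,P):
    P=np.atleast_2d(P); c=P@s["R"].T+s["t"]; p=c@s["intrinsics"].T; return p[:,:2]/p[:,2:]
def cloud(s):
    d=s["depth"];K=s["intrinsics"];v,u=np.mgrid[:480,:640]
    c=np.stack([(u-K[0,2])/K[0,0]*d,(v-K[1,2])/K[1,1]*d,d],-1)
    return (c-s["t"])@s["R"]
def onplane(s,u,v,z):
    K=s["intrinsics"];r=s["R"].T@np.array([(u-K[0,2])/K[0,0],(v-K[1,2])/K[1,1],1]);o=-s["R"].T@s["t"]
    return o+r*(z-o[2])/r[2]
E
python3 - <<'E'
from h import *
t=dict(np.load("pics/top0.npz"));sc=dict(np.load("pics/scene0.npz"))
a=cv2.resize(t["img"][190:300,180:290],(400,400),interpolation=cv2.INTER_CUBIC)
b=cv2.resize(t["img"][190:300,340:450],(400,400),interpolation=cv2.INTER_CUBIC)
cv2.imwrite("pics/c1.png",np.hstack([a,b]))
a=cv2.resize(sc["img"][270:400,280:390],(440,520),interpolation=cv2.INTER_CUBIC)
b=cv2.resize(sc["img"][140:260,310:390],(350,520),interpolation=cv2.INTER_CUBIC)
cv2.imwrite("pics/c2.png",np.hstack([a,b]))
for s,pts in((t,[(246,274),(289,267),(197,214),(195,280),(445,221),(427,211),(392,232),(347,246),(365,243)]),(sc,[(329,344),(347,288),(197,358),(289,440),(381,132),(361,155),(356,240)])):
    c=cloud(s)
    for u,v in pts: print(u,v,c[v,u].round(0))
E
```

```text
246 274 [442. 172. 115.]
289 267 [457.  61. 116.]
197 214 [598. 292. 141.]
195 280 [433. 320.  55.]
445 221 [ 563. -343.  134.]
427 211 [ 597. -308.   96.]
392 232 [ 554. -226.   15.]
347 246 [514. -95.  53.]
365 243 [ 526. -149.    7.]
329 344 [438. 179. 119.]
347 288 [457.  69. 116.]
197 358 [599. 298. 142.]
289 440 [433. 321.  63.]
381 132 [ 560. -332.  137.]
361 155 [ 586. -287.   94.]
356 240 [505. -83.  55.]
```

View pics/c1.png

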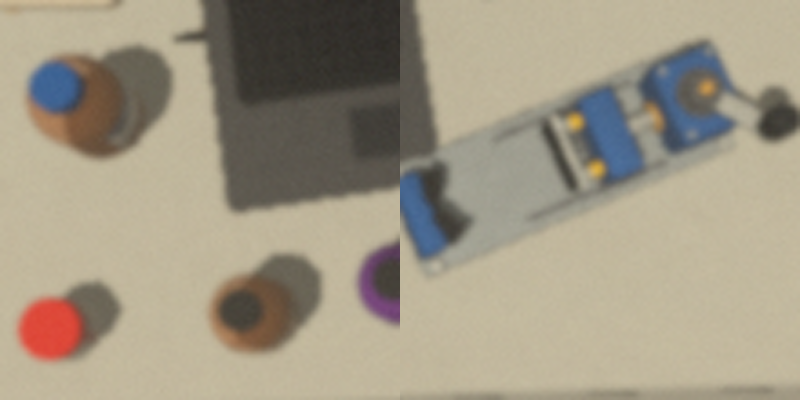

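View pics/c2.png

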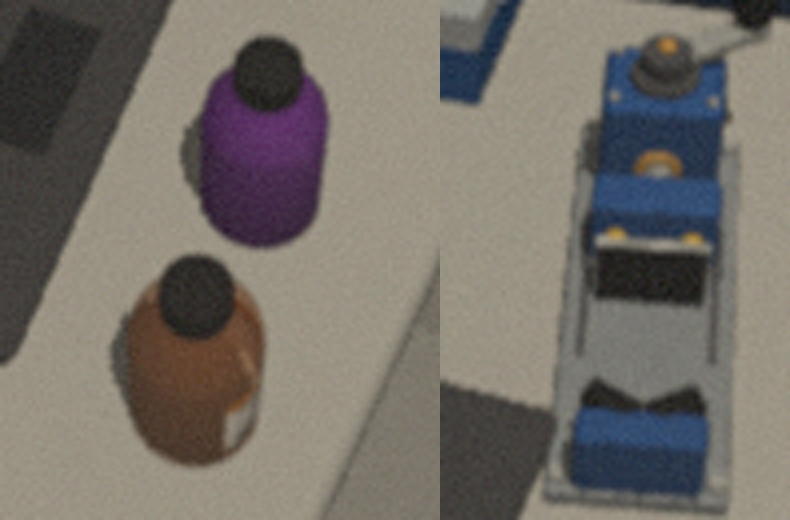

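The close crop confirms it: amber body with a black cap, and the purple one sits beside it. Next I measure precise poses.

```bash
cat > m.py <<'E'
from h import *
t=dict(np.load("pics/top0.npz"));sc=dict(np.load("pics/scene0.npz"))
for n,s,box in(("top",t,None),("scene",sc,None)):
    hsv=cv2.cvtColor(s["img"],cv2.COLOR_BGR2HSV);c=cloud(s)
    X,Y,Z=c[...,0],c[...,1],c[...,2];v=s["depth"]>0
    def cap(name,cx,cy,z,mask,r=40):
        m=v&(np.hypot(X-cx,Y-cy)<r)&mask&(Z>z-25)
        vv,uu=np.nonzero(m); 
        print(n,name,m.sum(),onplane(s,uu.mean(),vv.mean(),z).round(1),np.median(c[m],0).round(1))
    dark=hsv[...,2]<85
    cap("cap",440,175,115,dark)
    blue=(hsv[...,0]>100)&(hsv[...,0]<125)&(hsv[...,1]>110)
    cap("bluecap",598,295,138,blue)
    cap("red",433,320,58,(hsv[...,1]>150)&((hsv[...,0]<8)|(hsv[...,0]>170)))
    cap("knob",562,-338,126,dark,30)
    # bottle body
    m=v&(np.hypot(X-440,Y-175)<45)&(Z>20)&(Z<80)
    b=c[m]; from scipy.optimize import least_squares
    r=least_squares(lambda p:np.hypot(b[:,0]-p[0],b[:,1]-p[1])-29,[440,175],loss="soft_l1");print("body",r.x.round(1),m.sum())
    def cpl(name,lo,hi):
        m=v&blue&(Z>lo)&(Z<hi)&(X>480)&(X<620)&(Y<-60)&(Y>-330)
        k,l,st,ce=cv2.connectedComponentsWithStats(m.astype(np.uint8))
        for i in range(1,k):
            if st[i,4]>40:
                P=c[l==i]; print(n,name,st[i,4],P.mean(0).round(1),cv2.minAreaRect(P[:,:2].astype(np.float32)))
    cpl("z48-62",46,64);cpl("z70-84",68,84)
E
python3 m.py
```

```text
top cap 80 [440.1 171.8 115. ] [439.7 171.6 117.4]
top bluecap 111 [599.9 298.9 138. ] [599.7 297.5 141.3]
top red 208 [433.  322.2  58. ] [432.8 321.5  59.6]
top knob 62 [ 558.8 -342.   126. ] [ 558.1 -339.9  134.2]
body [439.  172.9] 85
top z48-62 172 [ 564.1 -234.7   55.3] ((563.6998901367188, -234.4259796142578), (61.63984298706055, 22.638845443725586), 19.960243225097656)
top z48-62 117 [507.2 -87.8  53.3] ((506.9405517578125, -88.05552673339844), (56.51765441894531, 15.675838470458984), 21.998937606811523)
top z70-84 83 [ 585.5 -289.1   74.5] ((587.4569091796875, -291.8125), (58.355445861816406, 37.043968200683594), 12.24303913116455)
scene cap 347 [439.1 177.6 115. ] [438.7 178.6 117.9]
scene bluecap 459 [598.4 301.3 138. ] [596.5 302.2 142.2]
scene red 788 [432.5 324.9  58. ] [432.1 325.4  60.6]
scene knob 170 [ 556.9 -335.4  126. ] [ 557.6 -336.5  125.7]
body [439.7 174.5] 517
scene z48-62 106 [ 582.3 -273.    55.9] ((581.1787109375, -272.87530517578125), (59.14693832397461, 6.442327499389648), 21.95754623413086)
scene z48-62 289 [ 564.3 -230.8   54.6] ((565.0999755859375, -233.90228271484375), (63.90937042236328, 30.316041946411133), 20.305814743041992)
scene z48-62 269 [508.  -85.3  53.2] ((507.5860900878906, -87.18434143066406), (59.580196380615234, 27.21997833251953), 18.153873443603516)
scene z70-84 226 [ 584.6 -285.    74.2] ((588.6483154296875, -295.18768310546875), (60.66913604736328, 52.16958999633789), 23.121736526489258)
```

>>> servo_tool(deltas=[31.7, -36.2, 2, -0.97, 31.7, -36.2, 2, -0.97, 31.7, -36.2, 2, -0.97, 31.7, -36.2, 2, -0.97, 31.7, -36.2, 2, -0.97, 31.7, -36.2, 2, -0.97, 31.7, -36.2, 2, -0.97, 31.7, -36.2, 2, -0.97, 31.7, -36.2, 2, -0.97, 31.7, -36.2, 2, -0.97], fingers=1)

```text
t: 0.98
tcp_pos: [397.4, 220.9, 197.1]
ee_rot: [[-0.367, 0.93, -0.002], [0.93, 0.367, -0.0], [0.0, -0.002, -1.0]]
force: [1.3, -0.2, 0.0]
grip_width: 93.8
```

>>> servo_tool(deltas=[4.2, -4.7, 0, 0, 4.2, -4.7, 0, 0, 4.2, -4.7, 0, 0, 4.2, -4.7, 0, 0])

```text
t: 1.32
tcp_pos: [439.5, 173.0, 196.6]
ee_rot: [[-0.364, 0.931, -0.003], [0.931, 0.364, -0.0], [0.001, -0.003, -1.0]]
force: [0.5, -0.4, -0.2]
grip_width: 93.9
```

```bash
python3 - <<'E'
from h import *
from workcell import *
s=snapshot("wrist");np.savez("pics/w1.npz",**s);cv2.imwrite("pics/w1.png",s["img"])
st=sense();print(st["tcp_pos"],st["ee_rot"][:,1],proj(s,[[439.5,174,0],[439.5,174,118],st["tcp_pos"]]), -s["R"].T@s["t"])
c=cloud(s);hsv=cv2.cvtColor(s["img"],cv2.COLOR_BGR2HSV)
X,Y,Z=c[...,0],c[...,1],c[...,2];v=s["depth"]>0
m=v&(np.hypot(X-440,Y-174)<35)&(Z>105)&(Z<125);vv,uu=np.nonzero(m);print(m.sum(),c[m].mean(0),cv2.minEnclosingCircle(c[m][:,:2].astype(np.float32)))
E
```

```text
[438.99923878 173.91402601 196.75294608] [ 0.93051879  0.36623459 -0.00264579] [[320.172364   207.80910406]
 [319.78305204 236.99001508]
 [318.47484711 273.11902697]] [410.67078349 250.69119925 400.68462753]
1129 [440.89125536 176.56542341 117.01247085] ((441.35302734375, 175.15985107421875), 15.401721954345703)
```

View pics/w1.png

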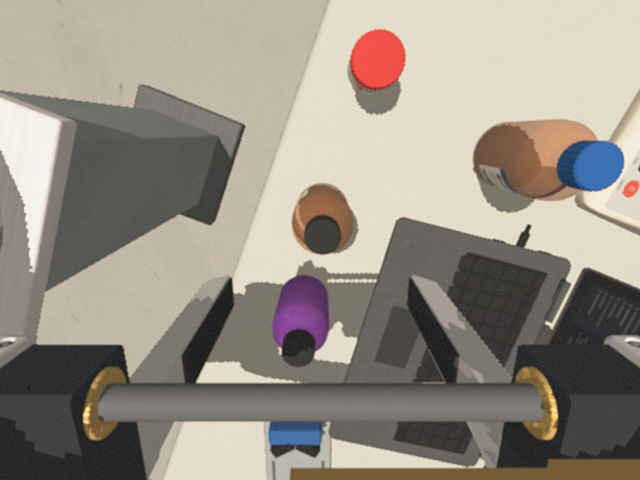

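```bash
python3 - <<'E'
from h import *
for n in("w1","top0"):
    s=dict(np.load(f"pics/{n}.npz"));c=cloud(s);v=s["depth"]>0
    for lo,hi in((8,30),(100,250)):
        m=v&(c[...,2]>lo)&(c[...,2]<hi)&(c[...,0]>470)&(c[...,0]<650)&(c[...,1]>-80)&(c[...,1]<235)&(np.hypot(c[...,0]-440.8,c[...,1]-175)>45)
        P=c[m]; 
        if len(P): print(n,lo,len(P),P.min(0).round(),P.max(0).round(),"near:",P[np.argmin(np.hypot(P[:,0]-490,P[:,1]-194))].round())
E
```

```text
w1 8 14193 [471. -80.   8.] [650. 217.  30.] near: [522. 193.  12.]
w1 100 1181 [470.  55. 101.] [492. 204. 250.] near: [484. 192. 243.]
top0 8 4047 [503. -80.   8.] [650. 213.  27.] near: [520. 190.  17.]
top0 100 6 [470.  61. 111.] [473.  71. 121.] near: [471.  71. 111.]
```

>>> servo_tool(deltas=[0.15, 0.13, -4, 0, 0.15, 0.13, -8, 0, 0.15, 0.13, -12, 0, 0.15, 0.13, -15, 0, 0.15, 0.13, -16.4, 0, 0.15, 0.13, -16.4, 0, 0.15, 0.13, -16.4, 0])

```text
t: 1.95
tcp_pos: [439.2, 176.3, 32.4]
ee_rot: [[-0.368, 0.93, -0.005], [0.93, 0.368, 0.0], [0.002, -0.004, -1.0]]
force: [0.9, -0.4, 1.0]
grip_width: 93.9
```

>>> servo_tool(deltas=[0, 0, 0, 0, 0, 0, 0, 0, 0, 0, 0, 0, 0, 0, 0, 0, 0, 0, 0, 0, 0, 0, 0, 0, 0, 0, 0, 0], fingers=0.4, squeeze=20)

```text
t: 2.53
tcp_pos: [439.6, 176.4, 32.9]
ee_rot: [[-0.368, 0.93, -0.004], [0.93, 0.368, 0.0], [0.002, -0.003, -1.0]]
force: [0.5, 0.2, 2.5]
grip_width: 56.6
```

>>> servo_tool(deltas=[0, 0, 4, 0, 0, 0, 8, 0, 0, 0, 12, 0, 1, -3, 15, 0, 2, -7, 16, 0, 3, -11, 16, 0, 4, -15, 16, 0, 5, -19, 16, 0, 5, -19, 16, 0, 5, -19, 16, 0])

```text
t: 3.37
tcp_pos: [489.2, -15.8, 191.4]
ee_rot: [[-0.363, 0.932, -0.007], [0.932, 0.363, 0.001], [0.003, -0.006, -1.0]]
force: [1.2, 0.5, -2.9]
grip_width: 56.9
```

```bash
python3 - <<'E'
from h import *
from workcell import *
st=sense();print(st["tcp_pos"],st["ee_rot"][:,1],st["grip_width"],st["force"])
for n in("wrist","top","scene"):
    s=snapshot(n);np.savez(f"pics/{n}2.npz",**s);cv2.imwrite(f"pics/{n}2.png",s["img"])
E
```

```text
[489.17978605 -15.77085364 191.43733027] [ 0.9315771   0.36349705 -0.00583152] 56.86264428611739 [ 1.15240066  0.4520937  -2.91968911]
```

View pics/wrist2.png

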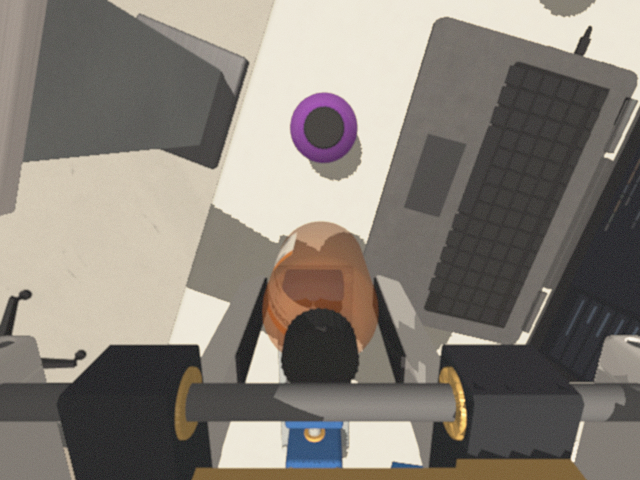

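View pics/scene2.png

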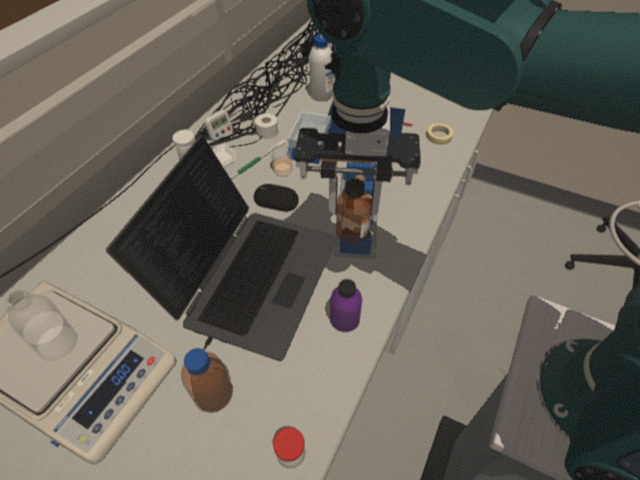

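>>> servo_tool(deltas=[1.5, -4, 0, 0, 3, -8, 0, 0, 4.5, -12, 0, 0, 6, -16, 1, 0, 7, -20, 1, 0, 8, -24, 1, 0, 8, -24, 1, 0, 8, -24, 1, 0])

```text
t: 4.18
tcp_pos: [569.4, -253.1, 200.5]
ee_rot: [[-0.368, 0.93, -0.007], [0.93, 0.368, 0.003], [0.005, -0.006, -1.0]]
force: [1.2, 0.6, -3.1]
grip_width: 56.7
```

```bash
python3 - <<'E'
from h import *
from workcell import *
st=sense();print(st["tcp_pos"],st["ee_rot"][:,1],st["grip_width"],st["force"])
for n in("wrist",):
    s=snapshot(n);np.savez(f"pics/{n}3.npz",**s);cv2.imwrite(f"pics/{n}3.png",s["img"])
E
```

```text
[ 569.36324504 -253.13789224  200.47420305] [ 0.92974968  0.36814379 -0.00597426] 56.6556289988899 [ 1.1903251   0.55615122 -3.0732505 ]
```

View pics/wrist3.png

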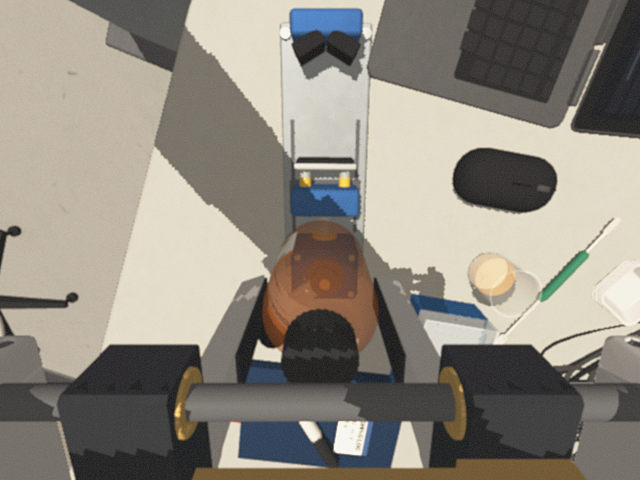

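The V jaw (blue, rows 9–38, cols 289–362), its rubber V, and the moving jaw (face at row ~160, yellow pins at (306,180) and (344,180)) are clearly visible. I'll turn these into positions.

```bash
python3 - <<'E'
from h import *
s=dict(np.load("pics/wrist3.npz"));c=cloud(s)
im=s["img"]; cv2.imwrite("pics/c3.png",cv2.resize(im[0:225,270:380],None,fx=3.5,fy=2.66*1,interpolation=cv2.INTER_CUBIC))
hsv=cv2.cvtColor(im,cv2.COLOR_BGR2HSV)
blue=(hsv[...,0]>100)&(hsv[...,0]<125)&(hsv[...,1]>110)
Z=c[...,2]
k,l,st,ce=cv2.connectedComponentsWithStats((blue&(Z>40)&(Z<70)).astype(np.uint8))
for i in range(1,k):
    if st[i,4]>300:
        P=c[l==i];T=P[P[:,2]>np.percentile(P[:,2],60)-4]
        print(st[i],np.median(T,0).round(1),cv2.minAreaRect(T[:,:2].astype(np.float32)))
# bed edges
print("bed z",[c[90,u,2].round(1) for u in(300,325,350)], "bench", c[90,400,2])
for row in(60,90,120): print([c[row,u].round(0).tolist() for u in (276,280,284,288,364,368,372)])
E
```

```text
[ 290    9   72   31 1800] [509.8 -88.3  53.9] ((509.6187438964844, -89.42940521240234), (62.01637268066406, 22.95730972290039), 19.145904541015625)
[ 291  186   68   30 1920] [ 566.6 -234.6   55.5] ((566.7296752929688, -235.02914428710938), (66.28217315673828, 26.958969116210938), 21.49507713317871)
bed z [np.float64(12.9), np.float64(11.2), np.float64(11.9)] bench 2.005558465791625
[[471.0, -127.0, 1.0], [474.0, -125.0, 0.0], [480.0, -125.0, 10.0], [483.0, -123.0, 11.0], [554.0, -96.0, 11.0], [557.0, -95.0, 16.0], [561.0, -94.0, 15.0]]
[[480.0, -153.0, 1.0], [484.0, -152.0, -1.0], [489.0, -151.0, 12.0], [493.0, -150.0, 12.0], [565.0, -121.0, 11.0], [568.0, -120.0, 11.0], [573.0, -117.0, 0.0]]
[[490.0, -181.0, 1.0], [494.0, -180.0, 0.0], [499.0, -178.0, 11.0], [503.0, -177.0, 13.0], [576.0, -148.0, 11.0], [580.0, -146.0, 9.0], [585.0, -144.0, 1.0]]
```

View pics/c3.png

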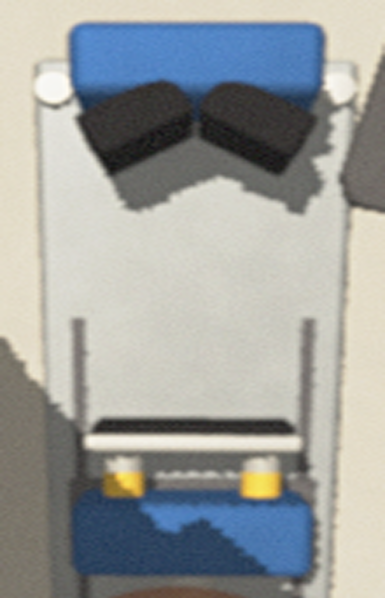

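```bash
python3 - <<'E'
from h import *
s=dict(np.load("pics/wrist3.npz"))
p=lambda a,b,z:onplane(s,270+a/3.5,b/2.66,z)
bl,br=p(70,23,54),p(323,23,54);tl,tr=p(110,150,54),p(290,150,54)
fl,fr=p(90,419,53),p(293,419,53)
wl,wr=p(83,437,53),p(302,437,53)
cl,cr=p(73,490,56),p(312,490,56); el,er=p(73,573,56),p(310,573,56)
for n in "bl br tl tr fl fr wl wr cl cr el er".split():print(n,eval(n).round(1))
mid=[(a+b)/2 for a,b in((bl,br),(fl,fr),(wl,wr),(cl,cr),(el,er))]
M=np.array(mid)[:,:2]
d=M[-1]-M[0];d/=np.linalg.norm(d);print("dir",d,np.degrees(np.arctan2(d[0],-d[1])),"side",np.degrees(np.arctan2(br[1]-bl[1],br[0]-bl[0])),np.degrees(np.arctan2(er[1]-el[1],er[0]-el[0])))
x=[(m-M[0])@d-60 for m in M];print("x back,face,white,carr front, back",np.round(x,1), "tips",[(t[:2]-M[0])@d-60 for t in(tl,tr)])
seat=M[0]+60*d;print("seat",seat,"axis",M[0]+237*d)
# deviations lateral
n=np.array([-d[1],d[0]]);print("lat",[(m-M[0])@n for m in M])
E
```

```text
bl [477.6 -91.   54. ]
br [534.9 -68.5  54. ]
tl [ 499.8 -122.1   54. ]
tr [ 541.9 -105.5   54. ]
fl [ 525.6 -205.7   53. ]
fr [ 576.9 -185.4   53. ]
wl [ 526.1 -212.4   53. ]
wr [ 581.6 -190.4   53. ]
cl [ 530.2 -230.7   56. ]
cr [ 591.3 -206.5   56. ]
el [ 540.9 -259.5   56. ]
er [ 602.9 -234.9   56. ]
dir [ 0.36476887 -0.9310981 ] 21.393359126013287 side 21.482715387938374 21.65773370691454
x back,face,white,carr front, back [-60.   64.3  70.6  89.2 119.9] tips [np.float64(-22.922810221676365), np.float64(-23.02191563424455)]
seat [ 528.13901651 -135.62419418] axis [ 592.7031061  -300.42855801]
lat [np.float64(0.0), np.float64(-0.3560940126863525), np.float64(-0.04198826759007974), np.float64(0.06483238277052604), np.float64(-1.7824493911686143e-15)]
```

>>> servo_tool(deltas=[-1.2, 3.6, 0, 0, -2.5, 7, 0, 0, -3.64, 10.54, -1, 0, -3.64, 10.54, -3, 0, -3.64, 10.54, -6, 0, -3.64, 10.54, -10, 0, -3.64, 10.54, -10, 0])

```text
t: 4.82
tcp_pos: [525.1, -140.0, 91.3]
ee_rot: [[-0.374, 0.927, -0.025], [0.927, 0.374, 0.011], [0.02, -0.019, -1.0]]
force: [-2.5, 1.0, -5.9]
grip_width: 56.7
```

```bash
python3 - <<'E'
from h import *
from workcell import *
st=sense();print(st["tcp_pos"],st["ee_rot"][:,1],st["grip_width"],st["force"])
for n in("wrist","scene"):
    s=snapshot(n);np.savez(f"pics/{n}4.npz",**s);cv2.imwrite(f"pics/{n}4.png",s["img"])
cv2.imwrite("pics/c4.png",cv2.resize(s["img"][120:270,280:430],(600,600),interpolation=cv2.INTER_CUBIC))
E
```

```text
[ 525.07490295 -140.00983236   91.27323923] [ 0.9272475   0.37394412 -0.01943875] 56.69293943842511 [-2.53382759  1.00068968 -5.90317764]
```

View pics/wrist4.png

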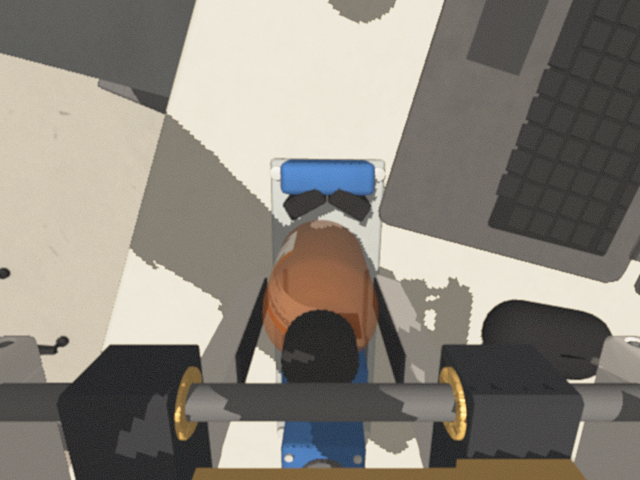

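View pics/c4.png

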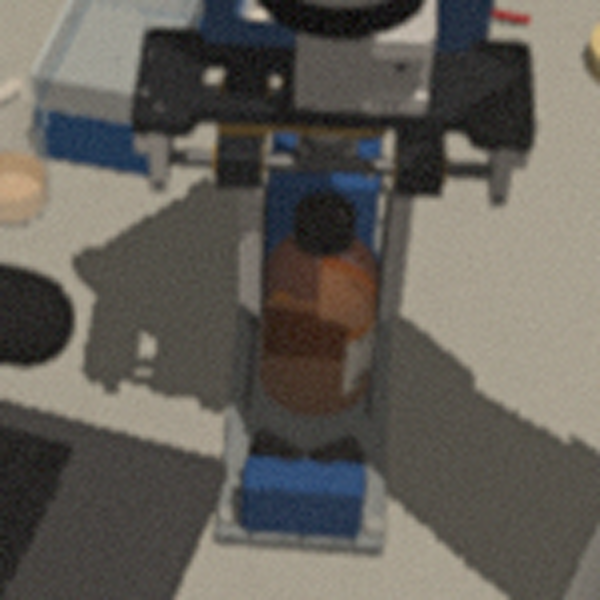

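>>> servo_tool(deltas=[0.78, -0.77, 0, 0, 0.78, -0.77, 0, 0, 0.78, -0.77, 0, 0, 0.78, -0.77, 0, 0])

```text
t: 5.25
tcp_pos: [540.6, -151.8, 102.4]
ee_rot: [[-0.372, 0.928, -0.007], [0.928, 0.372, 0.004], [0.006, -0.005, -1.0]]
force: [0.0, 1.0, -2.8]
grip_width: 56.6
```

```bash
python3 - <<'E'
from h import *
from workcell import *
s=snapshot("wrist")
np.savez(f"pics/wrist5.npz",**s)
st=sense();print(st["tcp_pos"],st["ee_rot"][:,1],st["force"])
im=s["img"];cv2.imwrite("pics/c5.png",cv2.resize(im[130:280,250:400],(600,600),interpolation=cv2.INTER_CUBIC))
c=cloud(s);hsv=cv2.cvtColor(im,cv2.COLOR_BGR2HSV)
blue=(hsv[...,0]>100)&(hsv[...,0]<125)&(hsv[...,1]>110)
m=blue&(c[...,2]>50)&(c[...,2]<58)&(c[...,1]>-115)
P=c[m];print(cv2.minAreaRect(P[:,:2].astype(np.float32)))
E
```

```text
[ 540.1162379  -151.65596821  101.76412768] [ 0.92813518  0.37219331 -0.00610176] [-0.26330834  0.32967332 -3.36616109]
((509.62579345703125, -88.75591278076172), (62.26176071166992, 20.853986740112305), 21.821367263793945)
```

View pics/c5.png

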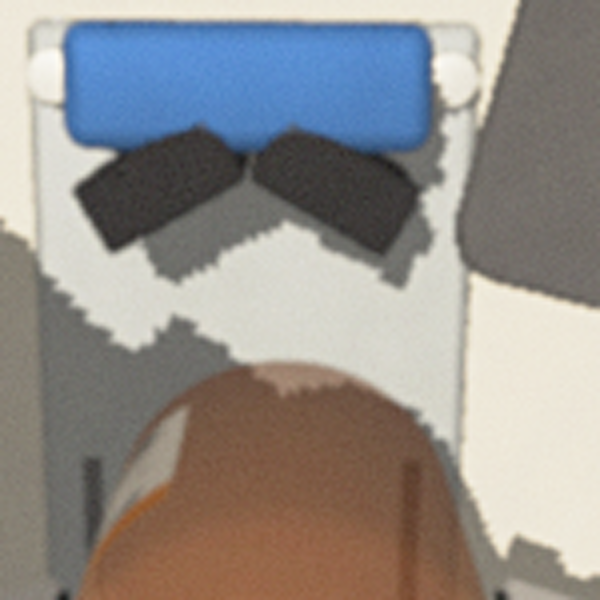

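>>> servo_tool(deltas=[-0.7, 0.4, 0, 0, -0.7, 0.4, 0, 0, -0.7, 0.4, -1.5, 0, -0.7, 0.4, -3, 0, -0.7, 0.4, -4, 0, -0.7, 0.4, -4.5, 0, -0.7, 0.4, -4.8, 0, -0.7, 0.4, -4.8, 0, -0.7, 0.4, -4.8, 0])

```text
t: 6.05
tcp_pos: [533.5, -147.8, 54.3]
ee_rot: [[-0.372, 0.928, -0.007], [0.928, 0.372, 0.004], [0.006, -0.005, -1.0]]
force: [0.0, -0.3, -3.0]
grip_width: 56.9
```

>>> servo_tool(deltas=[0, 0, -0.4, 0, 0, 0, -0.7, 0, 0, 0, -0.9, 0, 0, 0, -0.95, 0, 0, 0, -0.95, 0])

```text
t: 6.47
tcp_pos: [533.6, -147.8, 45.2]
ee_rot: [[-0.372, 0.928, -0.007], [0.928, 0.372, 0.004], [0.006, -0.005, -1.0]]
force: [-0.5, 0.5, -0.9]
grip_width: 56.2
```

```bash
python3 - <<'E'
from h import *
from workcell import *
for n in("scene","wrist"):
    s=snapshot(n);np.savez(f"pics/{n}6.npz",**s)
    im=s["img"];a=im[120:270,280:430] if n=="scene" else im[130:330,220:420]
    cv2.imwrite(f"pics/c6{n}.png",cv2.resize(a,(600,600),interpolation=cv2.INTER_CUBIC))
st=sense();print(st["tcp_pos"],st["force"])
E
```

```text
[ 533.62048874 -147.80937226   45.23001944] [-0.18545613  1.4185586  -0.65023481]
```

View pics/c6wrist.png

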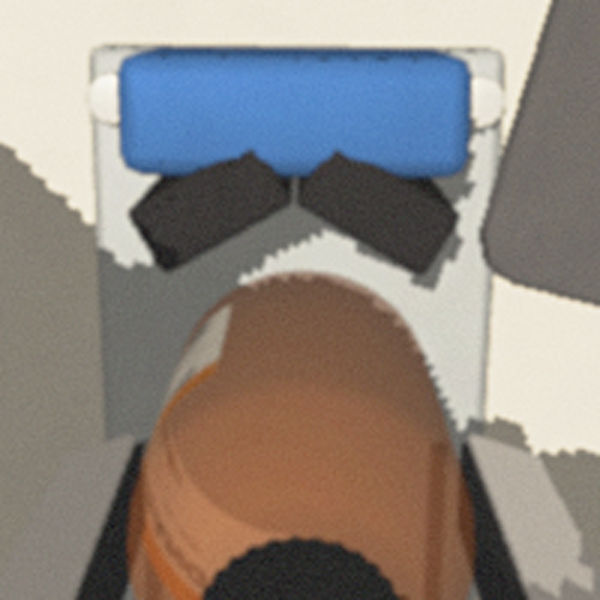

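View pics/c6scene.png

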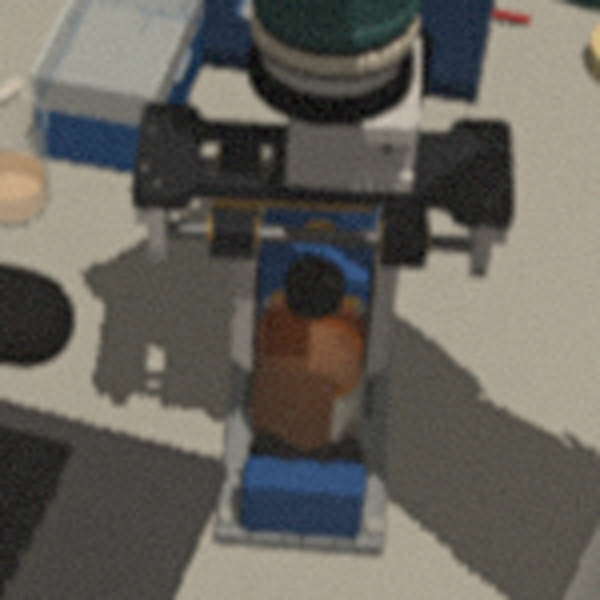

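>>> servo_tool(deltas=[0, 0, 0, 0, 0, 0, 0, 0, 0, 0, 0, 0, 0, 0, 0, 0, 0, 0, 0, 0, 0, 0, 0, 0], fingers=1)

```text
t: 7.07
tcp_pos: [533.7, -147.9, 45.3]
ee_rot: [[-0.372, 0.928, -0.007], [0.928, 0.372, 0.004], [0.006, -0.005, -1.0]]
force: [1.0, 0.0, 0.0]
grip_width: 92.1
```

>>> servo_tool(deltas=[0, 0, 2, 0, 0, 0, 5, 0, 0, 0, 9, 0, 0, 0, 13, 0, 0, 0, 15, 0, 0, 0, 16, 0, 0.7, -2, 17, 0, 1.4, -4, 17, 0, 2, -5.5, 17, 0, 2, -5.5, 17, 0])

```text
t: 7.9
tcp_pos: [553.6, -205.1, 212.9]
ee_rot: [[-0.37, 0.929, -0.01], [0.929, 0.37, 0.004], [0.007, -0.008, -1.0]]
force: [-0.6, 0.8, -0.4]
grip_width: 93.8
```

```bash
python3 - <<'E'
from h import *
from workcell import *
st=sense();print(st["tcp_pos"],st["grip_width"],st["force"],st["joints"])
for n in("scene","wrist"):
    s=snapshot(n);np.savez(f"pics/{n}7.npz",**s);cv2.imwrite(f"pics/{n}7.png",s["img"])
E
```

```text
[ 553.60691919 -205.13229823  212.94259658] 93.7781294531814 [-0.55279496  0.79256528 -0.36746117] [-2.58087688e+01  1.04995545e+01  6.87523768e+01 -3.85350251e-02
  1.01349026e+02 -4.75088657e+01]
```

View pics/wrist7.png

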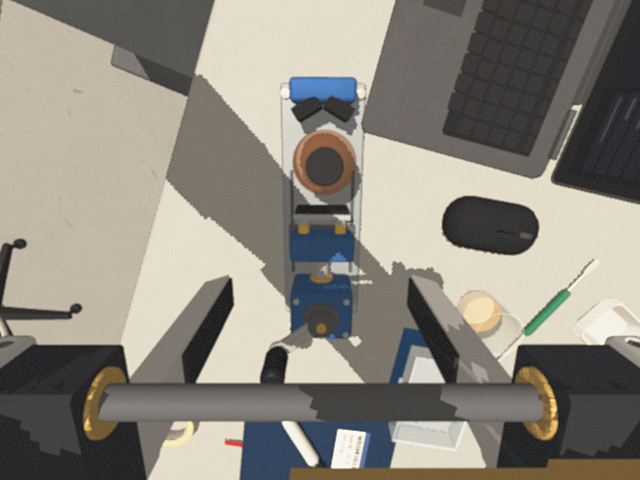

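View pics/scene7.png

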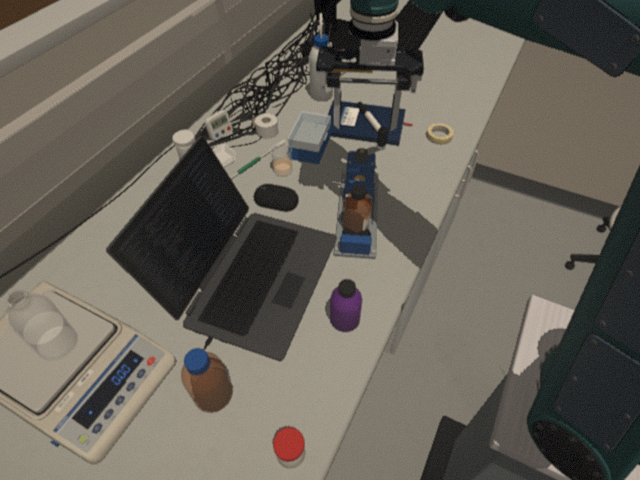

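The bottle stands free between the jaws, and the wrist image shows the hub at (321,320) and the knob at (273,365). Next I locate the axis and knob.

```bash
python3 - <<'E'
from h import *
s=dict(np.load("pics/wrist7.npz"));c=cloud(s);im=s["img"]
hsv=cv2.cvtColor(im,cv2.COLOR_BGR2HSV)
print("cam",-s["R"].T@s["t"])
# predicted axis using clamp fit
ax=np.array([592.7,-300.4]);print(proj(s,[[*ax,100],[*ax,115],[*ax,76]]))
sub=(slice(300,386),slice(250,350))
P=c[sub].reshape(-1,3);V=hsv[sub].reshape(-1,3)[:,2]
m=(P[:,2]>104)&(P[:,2]<150);K=P[m];print("high pts",len(K),K.min(0).round(),K.max(0).round())
for lo,hi in((130,145),(100,130),(85,104)):
    k=P[(P[:,2]>lo)&(P[:,2]<hi)];print(lo,len(k),k.mean(0).round(1) if len(k) else"")
    if len(k):print(cv2.minAreaRect(k[:,:2].astype(np.float32)))
cv2.imwrite("pics/c7.png",cv2.resize(im[190:390,220:380],(640,800))[:600*0+800:1][:,:][:800:1][::1][:600] if 0 else cv2.resize(im[200:390,225:385],(505,600),interpolation=cv2.INTER_CUBIC))
E
```

```text
cam [ 525.23647179 -127.21331279  417.80717965]
[[321.00066881 331.30995942]
 [320.9222662  339.58710227]
 [321.11371586 319.37532342]]
high pts 721 [ 550. -350.  104.] [ 573. -332.  139.]
130 338 [ 560.6 -338.7  135.3]
((560.4644165039062, -339.47015380859375), (22.94502830505371, 13.652344703674316), 21.793685913085938)
100 446 [ 560.6 -335.6  115. ]
((575.3838500976562, -327.62530517578125), (58.946533203125, 19.11208152770996), 45.230987548828125)
85 1268 [ 580.8 -310.9   92.8]
((579.7333374023438, -317.66351318359375), (73.09870910644531, 27.338930130004883), 59.41172409057617)
```

View pics/c7.png

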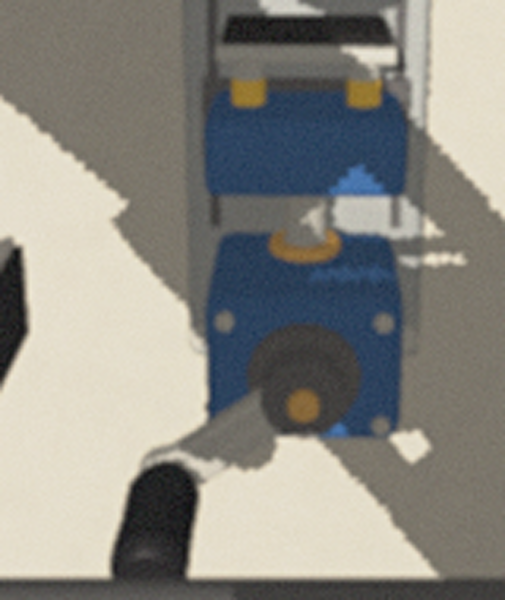

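>>> servo_tool(deltas=[0.2, -3.5, 0, 0, 0.5, -7, 0, 0, 0.7, -10.5, -1, 0, 0.94, -13.5, -3, 0, 0.94, -14.1, -4.5, 0, 0.94, -14.1, -5, 0, 0.94, -14.1, -5, 0, 0.94, -14.1, -5, 0], fingers=0.55)

```text
t: 8.67
tcp_pos: [562.6, -341.9, 163.6]
ee_rot: [[-0.373, 0.928, -0.01], [0.928, 0.373, 0.007], [0.01, -0.007, -1.0]]
force: [0.1, 0.6, -0.4]
grip_width: 51.8
```

```bash
python3 - <<'E'
from h import *
from workcell import *
s=snapshot("wrist");np.savez("pics/wrist8.npz",**s);cv2.imwrite("pics/wrist8.png",s["img"])
st=sense();print(st["tcp_pos"],st["grip_width"],st["ee_rot"][:,1])
c=cloud(s);P=c[150:385,200:440].reshape(-1,3)
m=(P[:,2]>131)&(P[:,2]<146)&(np.hypot(P[:,0]-563,P[:,1]+346)<22)
K=P[m];print(len(K),K.mean(0).round(1),cv2.minEnclosingCircle(K[:,:2].astype(np.float32)))
print(proj(s,[[563,-346,138],[592.4,-299.8,97]]))
E
```

```text
[ 563.06476542 -342.15703925  164.79065548] 51.93142870933826 [ 0.92772873  0.37320759 -0.00595853]
878 [ 561.7 -343.3  136.4] ((561.8574829101562, -344.37908935546875), 11.81091022491455)
[[317.53226115 266.00769281]
 [376.68860412 207.95244235]]
```

View pics/wrist8.png

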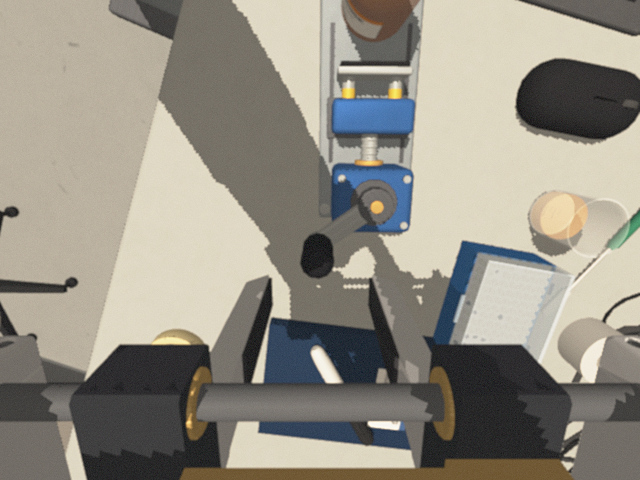

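>>> servo_tool(deltas=[-0.15, -0.28, -1, 0, -0.15, -0.28, -3, 0, -0.15, -0.28, -5, 0, -0.15, -0.28, -6.2, 0, -0.15, -0.28, -6.6, 0, -0.15, -0.28, -6.6, 0])

```text
t: 9.22
tcp_pos: [561.1, -344.1, 97.7]
ee_rot: [[-0.374, 0.927, -0.01], [0.927, 0.374, 0.007], [0.01, -0.007, -1.0]]
force: [0.3, -0.1, -0.4]
grip_width: 51.9
```

>>> servo_tool(deltas=[0, 0, 0, 0, 0, 0, 0, 0, 0, 0, 0, 0, 0, 0, 0, 0, 0, 0, 0, 0], fingers=0.1, squeeze=25)

```text
t: 9.63
tcp_pos: [560.8, -344.7, 98.7]
ee_rot: [[-0.373, 0.928, -0.011], [0.928, 0.373, 0.005], [0.009, -0.008, -1.0]]
force: [-0.8, 1.8, 1.6]
grip_width: 23.7
```

```bash
cat > circ.py <<'E'
import sys,numpy as np
from workcell import sense
C=np.array([592.0,-299.5]);z0=98.5
n=int(sys.argv[1]);step=float(sys.argv[2])
if len(sys.argv)>3:C=np.array([float(sys.argv[3]),float(sys.argv[4])])
s=sense();p=s["tcp_pos"];a=np.arctan2(p[1]-C[1],p[0]-C[0]);r=np.hypot(*(p[:2]-C))
print(p,"ang",np.degrees(a),"r",r,"F",s["force"],s["grip_width"])
o=[]
for i in range(1,n+1):
    b=a-np.radians(step*i);q=C+55*np.array([np.cos(b),np.sin(b)])
    o+=[round((q[0]-p[0])/10,2),round((q[1]-p[1])/10,2),round((z0-p[2])/10,2),0]
print(o)
E
python3 circ.py 8 10
```

```text
[ 560.77978341 -344.73341467   98.70744297] ang -124.61353558336309 r 54.9614749294315 F [-0.82383607  1.76083519  1.58155764] 23.652456101082553
[np.float64(-0.74), np.float64(0.61), np.float64(-0.02), 0, np.float64(-1.36), np.float64(1.34), np.float64(-0.02), 0, np.float64(-1.85), np.float64(2.17), np.float64(-0.02), 0, np.float64(-2.18), np.float64(3.06), np.float64(-0.02), 0, np.float64(-2.35), np.float64(4.01), np.float64(-0.02), 0, np.float64(-2.36), np.float64(4.97), np.float64(-0.02), 0, np.float64(-2.2), np.float64(5.91), np.float64(-0.02), 0, np.float64(-1.88), np.float64(6.81), np.float64(-0.02), 0]
```

>>> servo_tool(deltas=[-0.74, 0.61, 0, 0, -1.36, 1.34, 0, 0, -1.85, 2.17, 0, 0, -2.18, 3.06, 0, 0, -2.35, 4.01, 0, 0, -2.36, 4.97, 0, 0, -2.2, 5.91, 0, 0, -1.88, 6.81, 0, 0])

```text
t: 10.3
tcp_pos: [539.5, -278.0, 98.8]
ee_rot: [[-0.372, 0.928, -0.015], [0.928, 0.372, 0.002], [0.008, -0.013, -1.0]]
force: [-5.1, -3.2, 0.0]
grip_width: 23.1
```

```bash
python3 circ.py 10 10; python3 - <<'E'
from h import *
from workcell import *
s=snapshot("scene");np.savez("pics/scene9.npz",**s)
cv2.imwrite("pics/c9.png",cv2.resize(s["img"][90:270,270:450],(600,600),interpolation=cv2.INTER_CUBIC))
E
```

```text
[ 539.5140394  -278.00459878   98.81650396] ang 157.72865635960807 r 56.71709031154083 F [-5.06010209 -3.23099661  0.03196173] 23.060773135152697
[np.float64(0.6), np.float64(0.79), np.float64(-0.03), 0, np.float64(1.18), np.float64(1.55), np.float64(-0.03), 0, np.float64(1.88), np.float64(2.2), np.float64(-0.03), 0, np.float64(2.69), np.float64(2.72), np.float64(-0.03), 0, np.float64(3.57), np.float64(3.09), np.float64(-0.03), 0, np.float64(4.51), np.float64(3.3), np.float64(-0.03), 0, np.float64(5.47), np.float64(3.35), np.float64(-0.03), 0, np.float64(6.42), np.float64(3.22), np.float64(-0.03), 0, np.float64(7.33), np.float64(2.94), np.float64(-0.03), 0, np.float64(8.19), np.float64(2.5), np.float64(-0.03), 0]
```

View pics/c9.png

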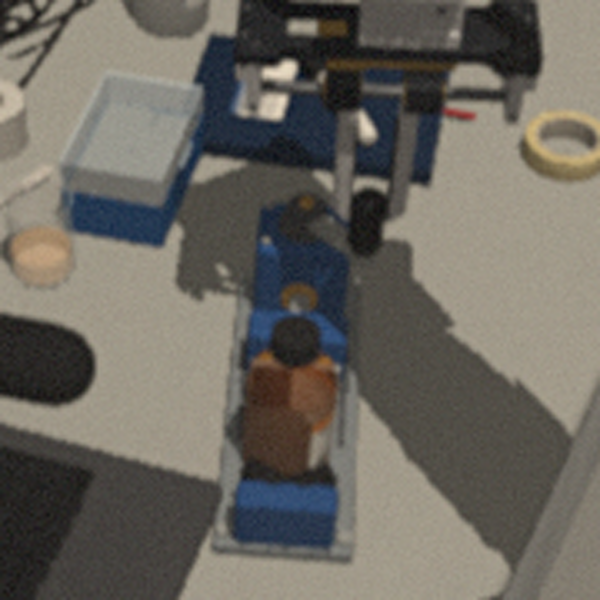

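```bash
python3 circ.py 10 10 590.5 -299.8 | sed 's/np.float64(//g;s/)//g'
```

```text
[ 540.45729807 -275.80243347   98.80095491] ang 154.38033567010362 r 55.499146085284394 F [-4.53725426 -1.61062881  0.3710144 ] 23.36951926101192
[0.53, 0.8, -0.03, 0, 1.16, 1.53, -0.03, 0, 1.9, 2.14, -0.03, 0, 2.73, 2.61, -0.03, 0, 3.64, 2.93, -0.03, 0, 4.58, 3.08, -0.03, 0, 5.54, 3.07, -0.03, 0, 6.49, 2.9, -0.03, 0, 7.38, 2.56, -0.03, 0, 8.21, 2.07, -0.03, 0]
```

>>> servo_tool(deltas=[0.53, 0.8, 0, 0, 1.16, 1.53, 0, 0, 1.9, 2.14, 0, 0, 2.73, 2.61, 0, 0, 3.64, 2.93, 0, 0, 4.58, 3.08, 0, 0, 5.54, 3.07, 0, 0, 6.49, 2.9, 0, 0, 7.38, 2.56, 0, 0, 8.21, 2.07, 0, 0])

```text
t: 11.18
tcp_pos: [621.7, -253.1, 98.7]
ee_rot: [[-0.374, 0.927, -0.017], [0.927, 0.374, 0.008], [0.014, -0.013, -1.0]]
force: [-4.7, 2.5, 1.6]
grip_width: 23.3
```

```bash
python3 circ.py 10 10 590.5 -299.8 | sed 's/np.float64(//g;s/)//g'
```

```text
[ 621.67556202 -253.11793748   98.72682672] ang 56.26391379217419 r 56.134932339195274 F [-4.66030033  2.54797556  1.62143586] 23.3447079783138
[0.68, -0.69, -0.02, 0, 1.32, -1.41, -0.02, 0, 1.81, -2.23, -0.02, 0, 2.16, -3.13, -0.02, 0, 2.35, -4.07, -0.02, 0, 2.37, -5.03, -0.02, 0, 2.23, -5.97, -0.02, 0, 1.92, -6.88, -0.02, 0, 1.46, -7.72, -0.02, 0, 0.86, -8.47, -0.02, 0]
```

>>> servo_tool(deltas=[0.68, -0.69, 0, 0, 1.32, -1.41, 0, 0, 1.81, -2.23, 0, 0, 2.16, -3.13, 0, 0, 2.35, -4.07, 0, 0, 2.37, -5.03, 0, 0, 2.23, -5.97, 0, 0, 1.92, -6.88, 0, 0, 1.46, -7.72, 0, 0, 0.86, -8.47, 0, 0])

```text
t: 12.02
tcp_pos: [631.6, -334.9, 98.8]
ee_rot: [[-0.377, 0.926, -0.015], [0.926, 0.377, 0.014], [0.019, -0.009, -1.0]]
force: [1.6, 5.6, 1.1]
grip_width: 23.2
```

```bash
python3 circ.py 6 10 591 -299.8 | sed 's/np.float64(//g;s/)//g';python3 - <<'E'
from h import *
from workcell import *
s=snapshot("scene");np.savez("pics/scene10.npz",**s)
a=cv2.resize(s["img"][150:270,310:400],(450,600),interpolation=cv2.INTER_CUBIC)
w=snapshot("wrist");np.savez("pics/wrist10.npz",**w);cv2.imwrite("pics/w10.png",w["img"])
cv2.imwrite("pics/c10.png",a)
E
```

```text
[ 631.6241077  -334.92776473   98.77971492] ang -40.85005159510611 r 53.70547440619455 F [1.56321602 5.61847299 1.10264667] 23.224188018101177
[-0.59, -0.75, -0.03, 0, -1.38, -1.29, -0.03, 0, -2.26, -1.68, -0.03, 0, -3.19, -1.92, -0.03, 0, -4.14, -1.99, -0.03, 0, -5.1, -1.89, -0.03, 0]
```

View pics/c10.png

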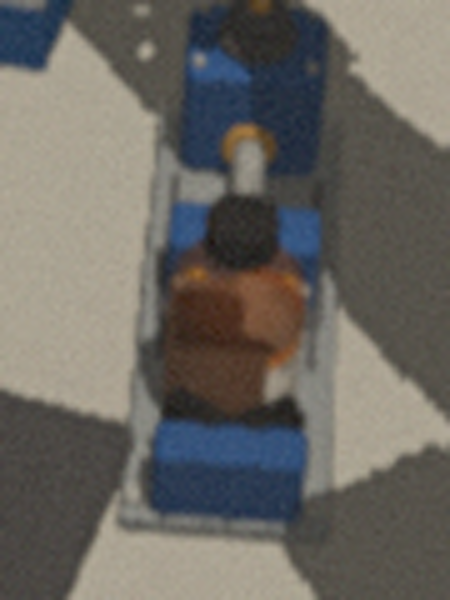

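View pics/w10.png

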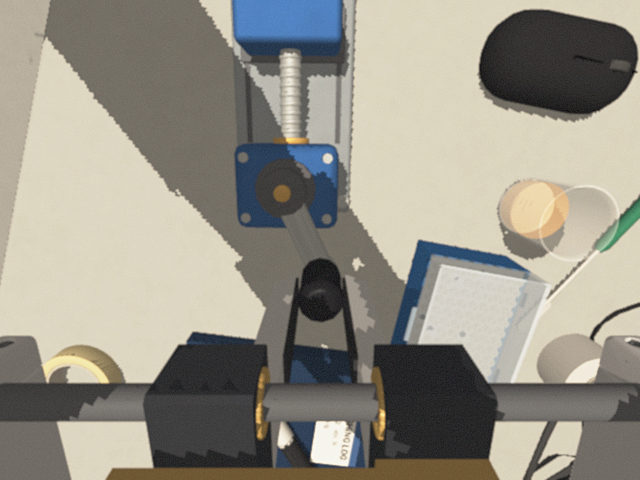

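>>> servo_tool(deltas=[-0.59, -0.75, 0, 0, -1.38, -1.29, 0, 0, -2.26, -1.68, 0, 0, -3.19, -1.92, 0, 0, -4.14, -1.99, 0, 0, -5.1, -1.89, 0, 0, -5.1, -1.89, 0, 0])

```text
t: 12.7
tcp_pos: [580.3, -352.6, 98.8]
ee_rot: [[-0.376, 0.926, -0.014], [0.926, 0.376, 0.016], [0.02, -0.007, -1.0]]
force: [2.3, 6.6, -0.1]
grip_width: 23.4
```

```bash
python3 circ.py 3 10 591 -299.8 | sed 's/np.float64(//g;s/)//g';python3 - <<'E'
from h import *
from workcell import *
w=snapshot("wrist");np.savez("pics/wrist11.npz",**w);cv2.imwrite("pics/w11.png",w["img"])
E
```

```text
[ 580.34331002 -352.57542064   98.75877334] ang -101.41595912828079 r 53.84059866955009 F [ 2.2816034   6.59317746 -0.11569013] 23.38988347251462
[-0.94, 0.16, -0.03, 0, -1.8, 0.58, -0.03, 0, -2.57, 1.15, -0.03, 0]
```

View pics/w11.png

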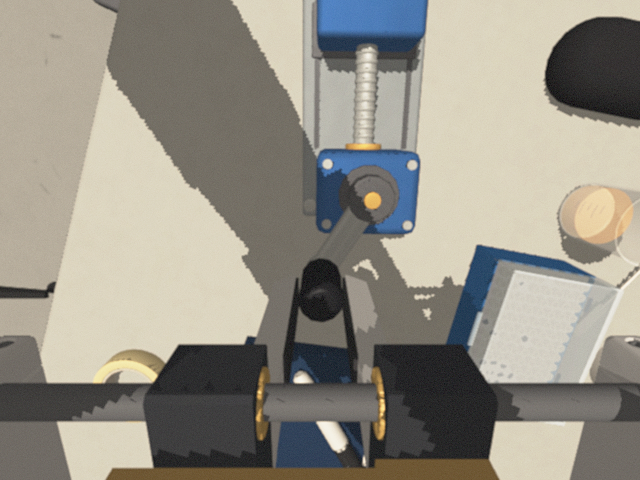

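The crank is near the contact range, so I let go and look at the pins from above.

>>> servo_tool(deltas=[0, 0, 0, 0, 0, 0, 0, 0, 0, 0, 0, 0, 0, 0, 3, 0, 0, 0, 7, 0, -1, 2.5, 11, 0, -2, 5.5, 13, 0, -3, 8, 13, 0, -3, 8, 13, 0, -3, 8, 13, 0], fingers=0.55)

```text
t: 13.58
tcp_pos: [550.5, -272.3, 230.3]
ee_rot: [[-0.377, 0.926, -0.013], [0.926, 0.377, 0.014], [0.018, -0.006, -1.0]]
force: [0.3, -0.2, -0.5]
grip_width: 51.4
```

```bash
python3 - <<'E'
from h import *
from workcell import *
st=sense();print(st["tcp_pos"],st["t"])
w=snapshot("wrist");np.savez("pics/wrist12.npz",**w);cv2.imwrite("pics/w12.png",w["img"])
E
```

```text
[ 550.48345537 -272.30347782  230.2785031 ] 13.5833
```

View pics/w12.png

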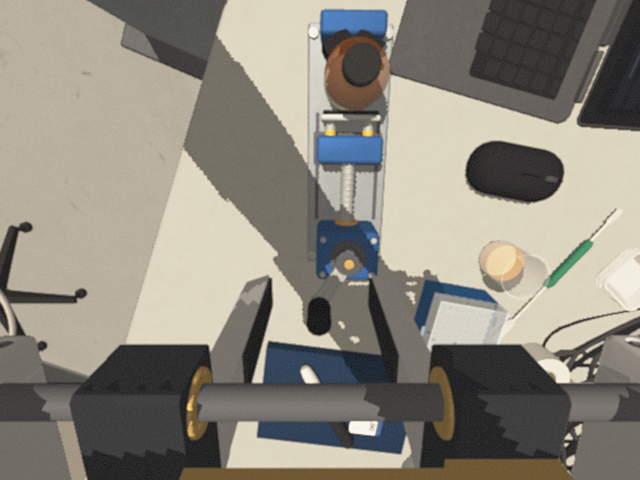

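```bash
python3 - <<'E'
from h import *
s=dict(np.load("pics/wrist12.npz"));im=s["img"]
cv2.imwrite("pics/c12.png",cv2.resize(im[5:180,295:405],(440,700),interpolation=cv2.INTER_CUBIC)[:600])
E
```

```text
(no output)
```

View pics/c12.png

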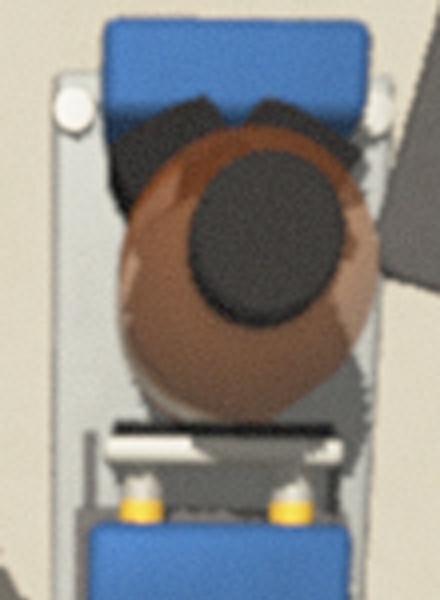

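```bash
cat > g.py <<'E'
from h import *
s3=dict(np.load("pics/wrist3.npz"));s12=dict(np.load("pics/wrist12.npz"))
d=np.array([.3648,-.9311]);S=np.array([528.1,-135.6])
def X(s,u,v,z): return round(float((onplane(s,u,v,z)[:2]-S)@d),1)
print("before: face",X(s3,325,419/2.66,53),"plate back",X(s3,325,450/2.66,53),"carr",X(s3,325,488/2.66,56),X(s3,325,573/2.66,56))
print("now: Vback",X(s12,355,5+20/4,54),"face",X(s12,350,5+425/4,53),"plate back",X(s12,350,5+463/4,53),"carr",X(s12,350,5+523/4,56))
print("V back before",X(s3,325,23/2.66,54))
E
python3 g.py
```

```text
before: face 64.3 plate back 75.2 carr 88.5 119.9
now: Vback -59.8 face 29.4 plate back 38.4 carr 53.0
V back before -60.0
```

```bash
python3 - <<'E'
from h import *
d=np.array([.3648,-.9311]);n=np.array([.9311,.3648]);S=np.array([528.1,-135.6])
for k in("wrist3","wrist7","wrist12"):
    s=dict(np.load(f"pics/{k}.npz"));c=cloud(s);hsv=cv2.cvtColor(s["img"],cv2.COLOR_BGR2HSV)
    blue=(hsv[...,0]>100)&(hsv[...,0]<125)&(hsv[...,1]>90)
    m=blue&(c[...,2]>50)&(c[...,2]<61)
    q=(c[...,:2]-S);x=q@d;y=q@n
    for lo,hi in((-80,-20),(40,130)):
        mm=m&(x>lo)&(x<hi)&(abs(y)<20);print(k,mm.sum(),np.percentile(x[mm],[2,50,98]).round(1),np.median(c[...,2][mm]).round(1))
    mm=(c[...,2]>110)&(c[...,2]<125+10)&(abs(x)<40)&(abs(y)<30);
    if mm.sum()>20 and k!="wrist3":print("cap",cv2.minEnclosingCircle(np.stack([x[mm],y[mm]],1).astype(np.float32)))
    # knob
    mm=(c[...,2]>131)&(c[...,2]<146)&(x>150)&(x<240)
    if mm.sum()>20:print("knob",mm.sum(),cv2.minEnclosingCircle(c[mm][:,:2].astype(np.float32)))
    vv,uu=np.nonzero(cv2.inRange(hsv,(12,150,100),(25,255,255)));
E
```

```text
wrist3 1138 [-59.9 -50.8 -41. ] 53.9
wrist3 1137 [ 93.4 105.8 119.7] 55.6
knob 182 ((559.9630126953125, -345.81689453125), 10.824979782104492)
wrist7 911 [-60.  -51.2 -41.5] 53.8
wrist7 961 [ 93.1 105.2 119. ] 55.5
cap ((14.420196533203125, 1.8705273866653442), 15.562514305114746)
knob 319 ((561.9940185546875, -343.52569580078125), 11.56486701965332)
wrist12 934 [-59.9 -50.9 -41.4] 54.0
wrist12 1044 [53.3 66.  79. ] 55.7
cap ((-0.8170058131217957, 1.3373709917068481), 15.718047142028809)
knob 474 ((581.9417114257812, -352.16131591796875), 12.1651029586792)
```

Bottle is seated in the V (cap x ≈ −0.8 mm). Carriage travel and the yellow still showing (about 4–5 mm) put the crank at ≈7.2, so it needs a bit more. I regrasp the knob.

>>> servo_tool(deltas=[1.2, -3, 0, 0, 2.3, -6, -2, 0, 3, -8, -5, 0, 3, -8, -6.5, 0, 3, -8, -7, 0, 3, -8, -9, 0, 3, -8, -11, 0, 3, -8, -12.8, 0, 3, -8, -13.1, 0, 3, -8, -13.1, 0])

```text
t: 14.47
tcp_pos: [579.4, -352.7, 95.9]
ee_rot: [[-0.376, 0.927, -0.018], [0.926, 0.376, 0.017], [0.022, -0.01, -1.0]]
force: [-0.8, -0.3, 0.0]
grip_width: 51.7
```

>>> servo_tool(deltas=[0, 0, 0, 0, 0, 0, 0, 0, 0, 0, 0, 0, 0, 0, 0, 0, 0, 0, 0, 0], fingers=0.1)

```text
t: 14.88
tcp_pos: [580.5, -352.8, 97.3]
ee_rot: [[-0.376, 0.926, -0.015], [0.926, 0.376, 0.016], [0.021, -0.008, -1.0]]
force: [0.5, 0.5, 1.8]
grip_width: 23.0
```

```bash
python3 circ.py 5 6 591 -299.8 | sed 's/np.float64(//g;s/)//g'
```

```text
[ 580.49743725 -352.78740873   97.2975112 ] ang -101.21120933366187 r 54.01823125392705 F [0.49095937 0.4538706  1.82458429] 23.03272821723828
[-0.58, 0.05, 0.12, 0, -1.12, 0.24, 0.12, 0, -1.63, 0.5, 0.12, 0, -2.12, 0.81, 0.12, 0, -2.57, 1.16, 0.12, 0]
```

>>> servo_tool(deltas=[-0.58, 0.05, 0.1, 0, -1.12, 0.24, 0.1, 0, -1.63, 0.5, 0.1, 0, -2.12, 0.81, 0.1, 0, -2.35, 0.98, 0.1, 0, -2.35, 0.98, 0.1, 0, -2.35, 0.98, 0.1, 0])

```text
t: 15.47
tcp_pos: [557.8, -342.9, 97.5]
ee_rot: [[-0.376, 0.926, -0.013], [0.926, 0.377, 0.016], [0.02, -0.006, -1.0]]
force: [4.9, -1.5, -5.4]
grip_width: 23.3
```

>>> servo_tool(deltas=[0, 0, 0, 0, 0, 0, 0, 0, 0, 0, 0, 0, 0, 0, 3, 0, 0, 0, 6, 0, -0.3, 2, 7, 0, -0.6, 5, 7.5, 0, -0.8, 7, 7.5, 0, -0.8, 7, 7.5, 0, -0.8, 7, 7.5, 0], fingers=0.55)

```text
t: 16.3
tcp_pos: [549.7, -272.5, 173.5]
ee_rot: [[-0.378, 0.926, -0.012], [0.926, 0.378, 0.015], [0.018, -0.006, -1.0]]
force: [0.3, -0.2, -0.5]
grip_width: 51.7
```

```bash
cat > look.py <<'E'
import sys
from h import *
from workcell import *
k=sys.argv[1]
st=sense();print(st["tcp_pos"],st["t"])
s=snapshot("wrist");np.savez(f"pics/{k}.npz",**s);cv2.imwrite(f"pics/{k}.png",s["img"])
d=np.array([.3648,-.9311]);n=np.array([.9311,.3648]);S=np.array([528.1,-135.6])
c=cloud(s);hsv=cv2.cvtColor(s["img"],cv2.COLOR_BGR2HSV)
blue=(hsv[...,0]>100)&(hsv[...,0]<125)&(hsv[...,1]>90)
m=blue&(c[...,2]>50)&(c[...,2]<61);q=(c[...,:2]-S);x=q@d;y=q@n
for lo,hi in((-80,-20),(30,130)):
    mm=m&(x>lo)&(x<hi)&(abs(y)<20)
    if mm.any():print(mm.sum(),np.percentile(x[mm],[2,50,98]).round(1))
mm=(c[...,2]>110)&(c[...,2]<135)&(abs(x)<40)&(abs(y)<30)
if mm.any():print("cap",cv2.minEnclosingCircle(np.stack([x[mm],y[mm]],1).astype(np.float32)))
mm=(c[...,2]>131)&(c[...,2]<146)&(x>150)&(x<240)
if mm.any():print("knob",cv2.minEnclosingCircle(c[mm][:,:2].astype(np.float32)))
u,v=proj(s,[[*(S+45*d),50]])[0].astype(int);print(u,v)
a=s["img"][max(v-45,0):v+45,u-50:u+50];cv2.imwrite(f"pics/{k}c.png",cv2.resize(a,None,fx=6,fy=6,interpolation=cv2.INTER_CUBIC))
E
python3 look.py w13
```

```text
[ 549.69247494 -272.52196762  173.54744694] 16.3
618 [-50.  -45.9 -40.8]
1487 [50.  62.7 76.2]
cap ((-0.5787680745124817, 1.7840288877487183), 15.571725845336914)
knob ((559.227783203125, -342.4178161621094), 12.015039443969727)
355 126
```

View pics/w13c.png

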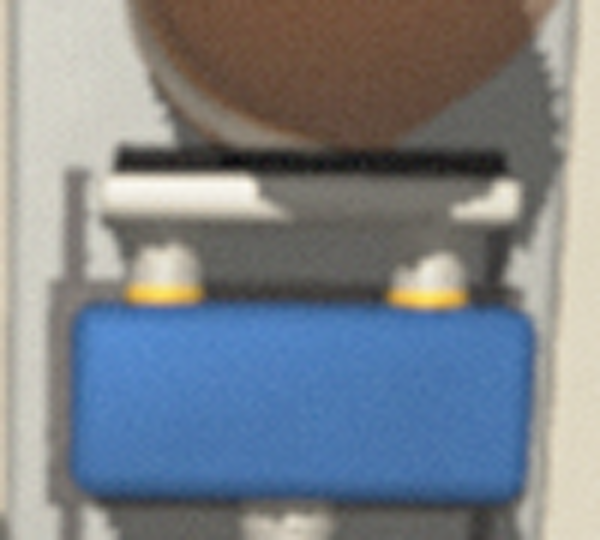

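View pics/w13.png

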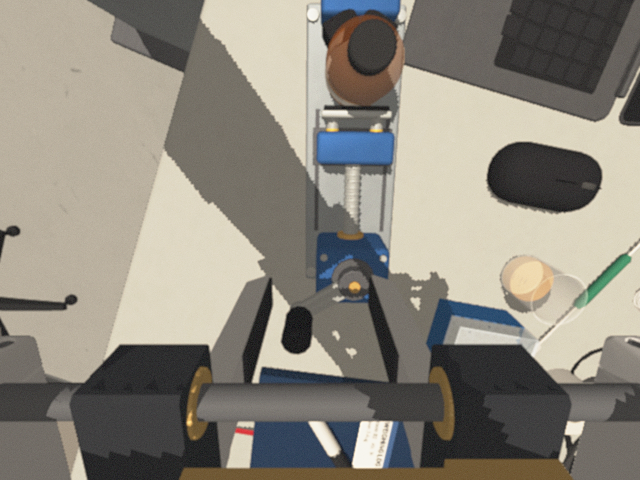

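```bash
python3 - <<'E'
from h import *
s=dict(np.load("pics/wrist8.npz"));a=s["img"][45:135,322:422];cv2.imwrite("pics/w8c.png",cv2.resize(a,None,fx=6,fy=6,interpolation=cv2.INTER_CUBIC))
d=np.array([.3648,-.9311]);S=np.array([528.1,-135.6])
for k in("wrist8","w13"):
    s=dict(np.load(f"pics/{k}.npz"));cam=-s["R"].T@s["t"];print(k,cam,(cam[:2]-S)@d)
E
```

```text
wrist8 [ 534.43061145 -265.95260847  368.49028484] 123.68072080368847
w13 [ 521.5619278  -198.31043932  379.05796871] 56.00460130916511
```

View pics/w8c.png

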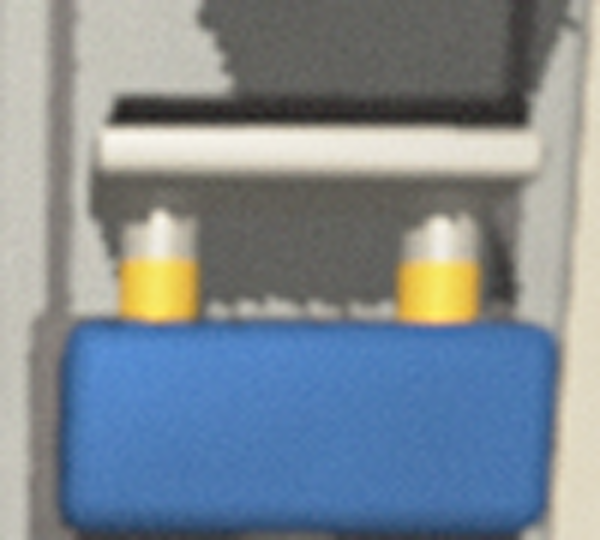

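```bash
python3 - <<'E'
from h import *
d=np.array([.3648,-.9311]);S=np.array([528.1,-135.6])
def X(s,u,v,z): return round(float((onplane(s,u,v,z)[:2]-S)@d),1)
for k,u0,v0,uc,rows,ys in(("wrist8",322,45,372,(97,125,173,320),(262,322)),("w13",305,81,355,(148,176,220,305),(288,303))):
    s=dict(np.load(f"pics/{k}.npz"))
    r=[X(s,uc,v0+r/6,53.5) for r in rows[:3]]+[X(s,uc,v0+rows[3]/6,55)]
    print(k,"rubber front, plate front, plate back, carr",r,"yellow at z=36,42,30:",[(X(s,uc-25,v0+ys[0]/6,z),X(s,uc-25,v0+ys[1]/6,z)) for z in(36,42)])
    # visibility of the pin root through carriage top edge
E
```

```text
wrist8 rubber front, plate front, plate back, carr [66.6, 70.0, 75.8, 94.3] yellow at z=36,42,30: [(85.0, 93.0), (85.7, 93.6)]
w13 rubber front, plate front, plate back, carr [28.7, 32.4, 38.3, 49.9] yellow at z=36,42,30: [(47.4, 49.6), (47.6, 49.7)]
```

Gap measurement: plate to carriage went 18.5 → 11.6 mm, so the face is pressed in ≈6.8 mm, with ≈2.3 mm of yellow left. I need about 18° more.

>>> servo_tool(deltas=[0.3, -2.5, 0, 0, 0.6, -5, 0, 0, 0.85, -7, 0, 0, 0.85, -7, -1, 0, 0.85, -7, -2.5, 0, 0.85, -7, -4.5, 0, 0.85, -7, -6.5, 0, 0.85, -7, -7.4, 0, 0.85, -7, -7.4, 0, 0.85, -7, -7.4, 0])

```text
t: 17.18
tcp_pos: [557.6, -343.2, 98.1]
ee_rot: [[-0.376, 0.926, -0.014], [0.926, 0.376, 0.016], [0.02, -0.007, -1.0]]
force: [-0.3, -0.1, 0.7]
grip_width: 51.8
```

>>> servo_tool(deltas=[0, 0, 0, 0, 0, 0, 0, 0, 0, 0, 0, 0, 0, 0, 0, 0, 0, 0, 0, 0], fingers=0.1)

```text
t: 17.6
tcp_pos: [558.1, -343.3, 99.1]
ee_rot: [[-0.376, 0.926, -0.013], [0.926, 0.377, 0.015], [0.019, -0.006, -1.0]]
force: [-0.0, -0.3, 2.3]
grip_width: 23.3
```

```bash
python3 circ.py 3 6.2 590.5 -299.8 | sed 's/np.float64(//g;s/)//g'
```

```text
[ 558.13689112 -343.34859372   99.1032365 ] ang -126.61786176215011 r 54.25726524209482 F [-0.02933731 -0.26653117  2.33362609] 23.296916062006584
[-0.5, 0.32, -0.06, 0, -0.92, 0.75, -0.06, 0, -1.28, 1.22, -0.06, 0]
```

>>> servo_tool(deltas=[-0.5, 0.32, 0, 0, -0.92, 0.75, 0, 0, -1.28, 1.22, 0, 0, -1.28, 1.22, 0, 0, -1.28, 1.22, 0, 0])

```text
t: 18.02
tcp_pos: [546.4, -331.7, 99.2]
ee_rot: [[-0.377, 0.926, -0.01], [0.926, 0.377, 0.013], [0.016, -0.004, -1.0]]
force: [5.2, -2.6, -3.7]
grip_width: 23.3
```

>>> servo_tool(deltas=[0, 0, 0, 0, 0, 0, 0, 0, 0, 0, 0, 0, 0, 0, 3, 0, 0, 0, 6, 0, 0.1, 2, 7, 0, 0.2, 4, 7.5, 0, 0.3, 6, 7.5, 0, 0.3, 6, 7.5, 0, 0.3, 6, 7.5, 0], fingers=0.55)

```text
t: 18.85
tcp_pos: [549.3, -271.0, 174.6]
ee_rot: [[-0.378, 0.926, -0.01], [0.926, 0.378, 0.013], [0.016, -0.004, -1.0]]
force: [0.2, 0.0, -0.3]
grip_width: 51.8
```

```bash
python3 look.py w14
```

```text
[ 549.29381615 -271.00641369  174.57016809] 18.85
716 [-51.4 -46.6 -40.8]
1488 [47.8 60.6 74.2]
cap ((-0.3618478775024414, 1.244530200958252), 16.05133628845215)
knob ((547.8216552734375, -331.29095458984375), 12.10860538482666)
355 127
```

View pics/w14c.png

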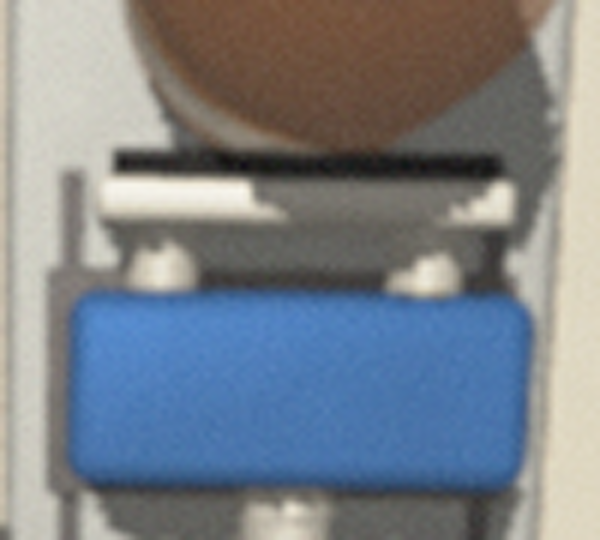

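The yellow has just gone in, with only steel showing on both pins (rows 245–290 of the crop). I back off and make a final check.

>>> servo_tool(deltas=[0, 0, 3, 0, 0, 0, 6, 0, 0, 0, 8, 0, 0, 0, 8, 0, 0, 0, 8, 0, 0, 0, 8, 0])

```text
t: 19.4
tcp_pos: [548.5, -272.2, 252.2]
ee_rot: [[-0.376, 0.926, -0.013], [0.926, 0.376, 0.014], [0.018, -0.007, -1.0]]
force: [0.1, -0.5, 0.1]
grip_width: 51.8
```

```bash
python3 look.py w15; python3 - <<'E'
from h import *
from workcell import *
s=snapshot("scene");cv2.imwrite("pics/scene15.png",s["img"])
E
```

```text
[ 548.50476806 -272.23618995  252.168886  ] 19.4
817 [-59.5 -50.8 -41.2]
981 [47.2 60.6 74.3]
cap ((-1.1767470836639404, 1.765993595123291), 15.486995697021484)
knob ((547.6358642578125, -330.86810302734375), 11.983434677124023)
350 129
```

View pics/scene15.png

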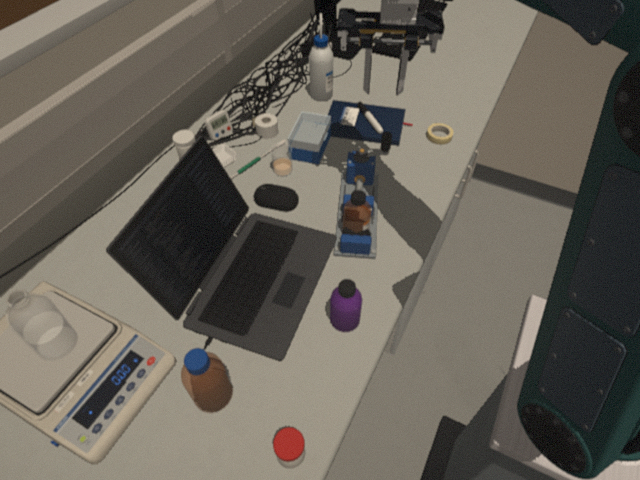

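View pics/w15.png

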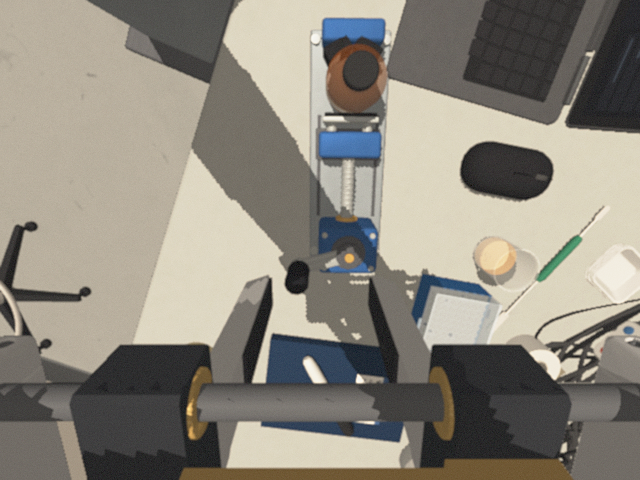

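The bottle stands upright in the V at scene (357,212), the other bottle and the pot are where they were, and the gripper is clear of everything.

```bash
python3 -c "
from workcell import hand_in;print(hand_in())"
```

```text
the job is handed in; nothing more can be done
None
```

The black-capped amber bottle is clamped upright in the blue clamp, and I handed the job in at about 19.5 s. I stood it on the bed between the jaws, let go, wound the crank clockwise for just over a full turn and released the knob. I let go of the knob twice along the way to check the guide pins.

**Last checks:**
- **Bottle:** its cap axis is within about 1–2 mm of the seat position, so it is pushed into the V.
- **Sprung face:** no yellow shows on either guide pin, only steel. The jaw's position puts the face about 9 mm pressed in.
- **Crank angle:** I put it at about 7.7. My first estimate of the starting angle ran about 0.35 rad too high against the pins, so I went by the pins.
- **Robot and other items:** the gripper is clear with no force on it. The blue-capped bottle, the red-lidded pot and the purple bottle look unmoved.

No check failed.

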